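Lay out the muffin tasting display

TASK

Lay out the tasting display: stand the upturned copper mould on the table midway between the slate and the wooden coaster and put the berry muffin centred on top of it, the chocolate muffin in the middle of the slate coaster and the golden muffin in the middle of the wooden coaster. Stand the sugar shaker on the table directly behind the mould (on the side away from the robot, square to the row of coasters) with a gap of about 25 mm between the two. Everything ends upright; leave the bowl, the spatula and the stack of foil cups where they are.

Things in the scene. Friction and masses are not known exactly. Their poses are not given: they have to be found in the camera images.
- mould_c (a point): Copper baking mould standing upside down (mouth down, flat closed top up): a plain round copper drum 45 mm tall, 53 mm across at mid-height, 57 mm at the thin bead at its foot, flat top about 50 mm across. About 90 g. Point: its centre, 22.5 mm above its foot; z axis up. At the start it stands on a fixed flat aluminium baking sheet (250 x 320 mm, 6 mm thick, no rim, with dark dots), among the other loose things (centres at least 80 mm apart). 
- berry_c (a point): Berry muffin: pink top with dark purple berries, white case. Upright muffin, 56 mm tall: straight paper case 52 mm across (53 mm at its rim) and 40 mm high, with a slightly domed top 55 mm across at 43 mm height; flat base 49 mm across. About 75 g. Point: its centre, 28 mm above its base; z axis up. At the start it stands on a fixed flat aluminium baking sheet (250 x 320 mm, 6 mm thick, no rim, with dark dots), among the other loose things (centres at least 80 mm apart). 
- choc_c (a point): Chocolate muffin: nearly black-brown top, light brown case. Upright muffin, 56 mm tall: straight paper case 52 mm across (53 mm at its rim) and 40 mm high, with a slightly domed top 55 mm across at 43 mm height; flat base 49 mm across. About 75 g. Point: its centre, 28 mm above its base; z axis up. At the start it stands on a fixed flat aluminium baking sheet (250 x 320 mm, 6 mm thick, no rim, with dark dots), among the other loose things (centres at least 80 mm apart). 
- gold_c (a point): Golden muffin: yellow-gold top, cream paper case. Upright muffin, 56 mm tall: straight paper case 52 mm across (53 mm at its rim) and 40 mm high, with a slightly domed top 55 mm across at 43 mm height; flat base 49 mm across. About 75 g. Point: its centre, 28 mm above its base; z axis up. At the start it stands on a fixed flat aluminium baking sheet (250 x 320 mm, 6 mm thick, no rim, with dark dots), among the other loose things (centres at least 80 mm apart). 
- shaker_c (a point): Sugar shaker: upright white cylinder with a blue cap, 40 mm across and 65 mm tall. About 120 g. Point: its centre, 32.5 mm above its base; z axis up. At the start it stands on a fixed flat aluminium baking sheet (250 x 320 mm, 6 mm thick, no rim, with dark dots), among the other loose things (centres at least 80 mm apart). 
- slate: Slate coaster: black flat disc, 90 mm across, 6 mm thick, fixed to the table. Origin: centre of its underside, on the table top (z = 0). Its y axis lies along the row of the two coasters, its x axis square to the row and away from the robot. The two coasters' centres are always 220 mm apart; either may be the left one.
- wood: Wooden coaster: brown flat wooden disc, 90 mm across, 6 mm thick, fixed to the table. Origin: centre of its underside, on the table top. Same axes as the slate coaster.
- bowl: Bystander: open blue ceramic bowl, 120 mm across, 55 mm high. Origin: centre of its underside.
- cups: Bystander: stack of silver foil cups, upside down, 60 mm across, 72 mm high, beyond the baking sheet. Origin: centre of its underside.
- spatula: Bystander: kitchen spatula lying flat, 240 mm long, at most 20 mm high, roughly along y, beyond the coasters. Origin: on its underside near mid-length; its x axis points along it, away from the handle.
Not all that is in view belongs to the job. There is more than one size of the part that bears berry_c; the job needs the smallest.

How it is judged:
By the outcome, as a careful person would: the job done as asked, in the order asked, and still so for the second after the job is handed in, with the robot touching nothing.
It also fails if it takes over 125 s, if anything falls off the work surface, if the arm or the gripper's body presses on something with over 40 N, if the wrist force passes 120 N, or if a joint passes its speed limit or range.

ROBOT

A 6-joint arm with a two-finger parallel gripper is mounted at the origin on the work surface. World frame = base frame: x ahead of the robot, y to its left, z up, the work surface at z = 0. Lengths are in m, angles in degrees, forces in N, time in s.
With the tool pointing down it reaches from about 0.4 to 0.825 m from the base axis. Payload 7 kg.
Tool frame: the origin (TCP) lies midway between the tips of the shut fingers; the grasp point (between the pads) lies 19 mm behind it; z points along the fingers, y is the line along which they close (so a half turn about z gives the same grasp; the last joint's range is limited). The gripper opens to 88 mm and grips with 3 to 60 N. Pads are 19 mm wide; open, the fingers measure 130 mm over their backs; the gripper's body (78 mm by 193 mm) begins 47 mm behind the grasp point.
Start: joints at [87.324, 20.546, 0.682, 0, -70.136, -16.507], TCP at [0.222, 0.637, 0.227] pointing down, gripper open.
Joint ranges: [-176.03, 176.03], [-82.01, 121.73], [-58.28, 71.71], [-173.87, 95.51], [-174.79, -0.11], [-173.66, 173.66]. Speed limits (degrees/s): [136.94, 136.94, 172.46, 180, 180, 180].

INTERFACE

Orientations are given as [roll, pitch, yaw] about the fixed x, y, z axes, in that order (R = Rz(yaw) Ry(pitch) Rx(roll)).
In Python, from plant import ctrl, viewer, close_job gives the robot as it stands. The module is installed in compiled form; this text tells all that it offers.
- The arm moves only by the tool step_arm, never from a script. Its argument "moves" is a list that holds one entry, the list of rows, each a list of 5 numbers: the shift along the world's x, y, z in cm, then the turn about the world's z in rad, then the finger opening in cm, from 0 to 8.76. In form: [[[tx, ty, tz, twist, grip], ...]]. A call has 1 to 10 rows; each row shifts and turns the commanded pose from where the row before left it; what a row does not reach is not made up. A row lasts 1/10 s, in which the tool goes at most 50 mm and 8.59 degrees, less where a joint would pass 70% of its speed; a pose out of reach is approached as far as the arm can. A call with a gripper value outside its range is refused whole. The fingers move at their own pace and stop on an object; the grip force is fixed at half the most. Time passes only in rows, so rows that do not move let the fingers close. It gives the time, the measured TCP pose, the force, the opening and the grip force at its end, in the units of the state.
- ctrl.get_obs(): the state, without advancing time (a new reading comes with each control period).
- viewer.snapshot(name): name is "scene" or "top" or "wrist"; returns (picture, depth): 420x560x3 uint8, blue, green, red; 420x560 float32, m along the optical axis (not along the pixel's ray), 0 where there is no reading.
- viewer.camera_info(name): a dict with "camera_matrix" (3x3 intrinsics, pixels), "eye" and "orientation" of the camera in the world. Camera axes: x right, y down, z forward; pixel columns grow to the right and rows downward; lengths in m; the calibration is good to about 2 mm. A picture is of the moment at which its call begins: read the wrist's pose just before it. camera_info takes no time and is no camera call; for the wrist camera it gives the pose at the moment of the call.
- close_job(): hands the job in; it is judged then, once.
The state is a dict: "clock": time; "joint_pos": joint angles; "qvel": joint speeds; "tau": joint torques, N m; "tool_pos": TCP position; "orientation": TCP orientation; "force": force on the tool from outside, world axes, zero at the start; "moment": the same for the moment, N m; "opening": finger opening in m; "gripper_force": force on a finger pad.
Only numpy, scipy, OpenCV 4.12 (cv2) and the standard library are available. Lean on these libraries where they do the work, as an engineer would, in place of code of your own. Each camera call takes 0.05 s, during which the arm holds its last target. There are 200 camera calls.

## Working session

There is one attempt and no reset: what is moved stays moved. The work goes in short steps, Python scripts to look and compute and a tool call to move; the robot and the scene stay as the last step left them, time stands still between calls to the robot, and variables do not carry over. Pictures are saved under pics/ and viewed, at most 14 in all, crops included, and the job is handed in when it is done.

Besides the shell and the picture viewer there is one more tool, called after "Emit:" by a JSON object that holds its "method" and its "body", one argument or row to a line. step_arm: Moves the arm, as the interface text tells. Its arguments: {"type":"object","properties":{"moves":{"type":"array","items":{"type":"array","items":{"type":"array","items":{"type":"number"}}}}},"required":["moves"]}

```bash
mkdir -p pics; cat > h.py <<'E'
import numpy as np, cv2
from plant import ctrl, viewer, close_job
from scipy.spatial.transform import Rotation as Ro
def info(n):
    c=viewer.camera_info(n); K=np.array(c["camera_matrix"]); e=np.array(c["eye"]); o=np.array(c["orientation"],float)
    R=o if o.shape==(3,3) else Ro.from_euler('xyz',o,degrees=True).as_matrix()
    return K,e,R
def ray(n_or_info,u,v,z):
    K,e,R=n_or_info if isinstance(n_or_info,tuple) else info(n_or_info)
    d=R@np.linalg.solve(K,[u,v,1.]); return e+d*(z-e[2])/d[2]
def cloud(I,D):
    K,e,R=I; v,u=np.mgrid[:D.shape[0],:D.shape[1]]
    P=np.stack([(u-K[0,2])/K[0,0]*D,(v-K[1,2])/K[1,1]*D,D],-1)
    return P@R.T+e
E
python3 - <<'E'
from h import *
print(ctrl.get_obs())
for n in("top","scene","wrist"):
    print(n,viewer.camera_info(n))
    p,d=viewer.snapshot(n); cv2.imwrite(f"pics/{n}0.png",p); np.save(f"{n}0.npy",d)
E
```

```text
{'clock': 0.0, 'joint_pos': array([ 8.73252918e+01,  2.05908851e+01,  6.32469755e-01, -1.90069156e-02,
       -7.01373255e+01, -1.65068071e+01]), 'qvel': array([ 0.02675513, -0.0402515 ,  0.03036297,  0.01034885, -0.09609173,
        0.05727955]), 'tau': array([ 8.00305043e-04, -5.82725143e+01,  2.93046194e+01,  6.99711487e+00,
        7.08613690e-03, -1.62446686e-04]), 'tool_pos': array([0.22165093, 0.63703194, 0.22562251]), 'orientation': array([ 1.79903128e+02, -1.00739556e-02, -1.91879796e+01]), 'force': array([0.35627121, 0.28700554, 0.7741771 ]), 'moment': array([ 0.06241614, -0.03053487, -0.03892611]), 'gripper_force': 0.0, 'opening': 0.088297172970531}
top {'camera_matrix': array([[536.95205962,   0.        , 277.25533721],
       [  0.        , 536.95205962, 211.65137152],
       [  0.        ,   0.        ,   1.        ]]), 'eye': array([ 0.49057507, -0.08586324,  1.52972147]), 'orientation': array([-174.50720122,    1.10559169,  -91.49074945])}
scene {'camera_matrix': array([[392.01189604,   0.        , 275.16731079],
       [  0.        , 392.01189604, 209.11405911],
       [  0.        ,   0.        ,   1.        ]]), 'eye': array([ 1.4158806 , -0.11768749,  0.6532259 ]), 'orientation': array([-125.75534886,   -0.52784045,   87.38501286])}
wrist {'camera_matrix': array([[355.35986032,   0.        , 279.02174075],
       [  0.        , 355.35986032, 206.24125708],
       [  0.        ,   0.        ,   1.        ]]), 'eye': array([0.29525581, 0.61060494, 0.38354329]), 'orientation': array([ 1.63186117e+02, -2.59987063e-02, -1.09176460e+02])}
```

View pics/top0.png

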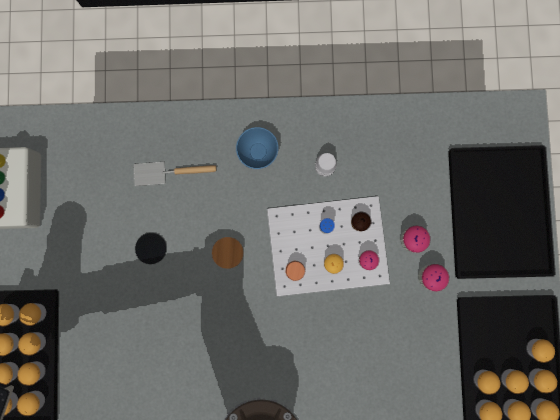

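View pics/scene0.png

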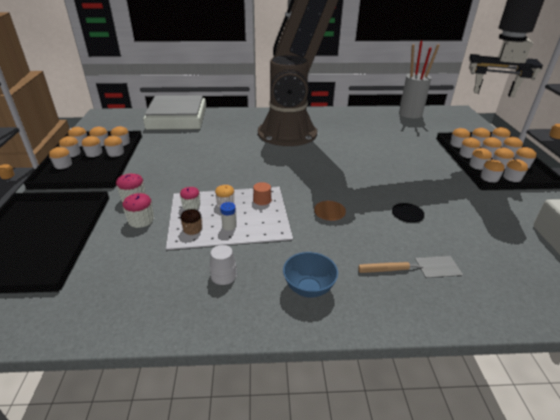

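The top view shows these muffin candidates:
- **Berry:** pink tops at (369,260), (417,239) and (436,277). The one on the sheet, (369,260), looks smallest.
- **Chocolate:** (361,221).
- **Gold:** (333,264). The others are orange ones on trays.
- **Mould:** copper at (295,271).
- **Shaker:** blue cap at (327,226). The white cup at (327,163) is a lookalike.
- **Coasters:** slate at (151,248) and wood at (228,252).

Next I measure them, taking one close crop.

```bash
python3 - <<'E'
from h import *
p=cv2.imread("pics/top0.png"); D=np.load("top0.npy"); I=info("top"); C=cloud(I,D)
hsv=cv2.cvtColor(p,cv2.COLOR_BGR2HSV)
S={'mould':(295,271,.051),'berry':(369,260,.062),'choc':(361,221,.062),'gold':(333,264,.062),'shaker':(327,226,.071),'pinkA':(417,239,.06),'pinkB':(436,277,.06),'slate':(151,248,.006),'wood':(228,252,.006),'whitecup':(327,163,.06),'bowl':(257,147,.055)}
for k,(u,v,z) in S.items():
    c=hsv[v-2:v+3,u-2:u+3].reshape(-1,3).mean(0)
    if z>.01:
        X=C[v-28:v+28,u-28:u+28].reshape(-1,3); zt=np.percentile(C[v-4:v+5,u-4:u+5,2],60)
        r=np.hypot(*(X[:,:2]-C[v,u,:2]).T); s=X[(X[:,2]>zt-.012)&(r<.06)]
        (cx,cy),rad=cv2.minEnclosingCircle(s[:,:2].astype(np.float32))
        print(k,'z',zt.round(4),'circ',round(cx,4),round(cy,4),'dia',round(2*rad,4),'mean',s.mean(0).round(4),'ray',ray(I,u,v,z).round(4),c.round())
    else:
        m=np.zeros(p.shape[:2],np.uint8); w=(slice(v-26,v+27),slice(u-26,u+27))
        h=hsv[w].astype(int); g=((h[...,2]<35) if k=='slate' else (h[...,1]>90)).astype(np.uint8)
        g=cv2.morphologyEx(g,cv2.MORPH_OPEN,np.ones((3,3),np.uint8))
        n,L,st,ce=cv2.connectedComponentsWithStats(g); i=1+st[1:,4].argmax()
        ct=max(cv2.findContours((L==i).astype(np.uint8),0,1)[0],key=cv2.contourArea)
        (a,b),ax,_=cv2.fitEllipse(ct); P=ray(I,a+u-26,b+v-26,z)
        print(k,P.round(4),'px',a+u-26,b+v-26,ax,'dia',np.array(ax)*(1.53)/537, 'depth z',C[v,u,2])
cv2.imwrite("pics/crop0.png",cv2.resize(p[190:300,260:460],None,fx=4,fy=4,interpolation=2))
E
```

```text
mould z 0.0521 circ 0.4724 -0.1052 dia 0.0532 mean [ 0.4723 -0.1047  0.1304] ray [ 0.469  -0.1053  0.051 ] [ 10. 138. 180.]
berry z 0.0612 circ 0.4946 -0.3082 dia 0.0544 mean [ 0.4943 -0.3077  0.0581] ray [ 0.4937 -0.3067  0.062 ] [164. 164. 149.]
choc z 0.062 circ 0.6014 -0.2913 dia 0.0545 mean [ 0.6012 -0.2911  0.0579] ray [ 0.6004 -0.2894  0.062 ] [  8. 154.  39.]
gold z 0.061 circ 0.4877 -0.2117 dia 0.054 mean [ 0.4877 -0.2114  0.0576] ray [ 0.4854 -0.2089  0.062 ] [ 19. 170. 188.]
shaker z 0.0712 circ 0.5914 -0.1957 dia 0.0401 mean [ 0.5914 -0.1957  0.0702] ray [ 0.5886 -0.1955  0.071 ] [109. 184. 165.]
pinkA z 0.074 circ 0.5478 -0.4371 dia 0.072 mean [ 0.5482 -0.4364  0.0706] ray [ 0.5472 -0.4397  0.06  ] [159. 168. 133.]
pinkB z 0.0757 circ 0.4434 -0.4831 dia 0.0716 mean [ 0.4428 -0.482   0.0713] ray [ 0.4433 -0.4856  0.06  ] [167. 164. 158.]
slate [0.5435 0.3032 0.006 ] px 150.44551277160645 248.18406867980957 (29.41031837463379, 30.18089485168457) dia [0.08379476 0.08599026] depth z 0.004575731918850634
wood [0.5259 0.0849 0.006 ] px 227.1019172668457 252.36648750305176 (30.381317138671875, 30.80818748474121) dia [0.08656129 0.08777752] depth z 0.005727334663195194
whitecup z 0.0712 circ 0.7667 -0.2014 dia 0.0514 mean [ 0.7656 -0.2002  0.0706] ray [ 0.7641 -0.2024  0.06  ] [152.   3. 182.]
bowl z 0.006 circ 0.8195 -0.0081 dia 0.1172 mean [ 0.825  -0.0066  0.0241] ray [ 0.8161 -0.0092  0.055 ] [104. 115. 132.]
```

View pics/crop0.png

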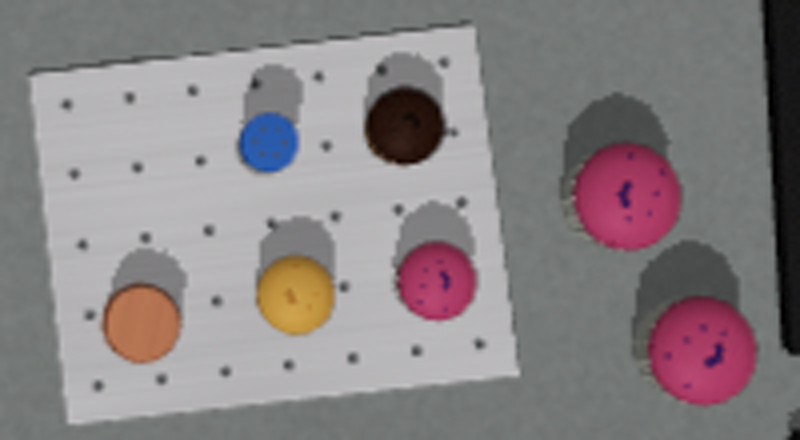

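The crop confirms it: the berry on the sheet is 54 mm across and the other two are 72 mm. The mould is at crop (142,322) and the shaker at (268,142). Now I go over the coasters for a closer look.

Emit:
{"method": "step_arm", "body": {
  "moves": [
    [[2.28, -4.43, 0, 0.0255, 8], [2.28, -4.43, 0, 0.0255, 8], [2.28, -4.43, 0, 0.0255, 8], [2.28, -4.43, 0, 0.0255, 8], [2.28, -4.43, 0, 0.0255, 8], [2.28, -4.43, 0, 0.0255, 8], [2.28, -4.43, 0, 0.0255, 8], [2.28, -4.43, 0, 0.0255, 8], [2.28, -4.43, 0, 0.0255, 8], [2.28, -4.43, 0, 0.0255, 8]]
  ]
}}

```text
clock: 1.15
tool_pos: [0.4502, 0.1926, 0.2268]
orientation: [-180.0, -0.0, -4.5]
force: [2.1, 1.1, 0.1]
opening: 0.0798
gripper_force: 0.0
```

Emit:
{"method": "step_arm", "body": {
  "moves": [
    [[0, 0, 0, 0, 8], [0, 0, 0, 0, 8]]
  ]
}}

```text
clock: 1.35
tool_pos: [0.4502, 0.1932, 0.2265]
orientation: [-180.0, 0.0, -4.8]
force: [-0.8, -0.5, -1.1]
opening: 0.0801
gripper_force: 0.0
```

```bash
cat >> h.py <<'E'
def coasters():
    I=info("wrist"); p,d=viewer.snapshot("wrist"); hsv=cv2.cvtColor(p,cv2.COLOR_BGR2HSV).astype(int)
    out={}
    for k,g in (('slate',hsv[...,2]<40),('wood',(hsv[...,1]>110)&(hsv[...,2]>40))):
        g=cv2.morphologyEx(g.astype(np.uint8),cv2.MORPH_OPEN,np.ones((5,5),np.uint8))
        for ct in cv2.findContours(g,0,1)[0]:
            if cv2.contourArea(ct)<1500: continue
            X=np.array([ray(I,u,v,.006)[:2] for u,v in ct[:,0]],np.float32)
            (a,b),r=cv2.minEnclosingCircle(X); e=cv2.fitEllipse(X)
            print(k,'circ',round(a,4),round(b,4),round(2*r,4),'ell',np.round(e[0],4),np.round(e[1],4),'px',ct[:,0].mean(0))
    return I,p,d
E
python3 - <<'E'
from h import *
o=ctrl.get_obs(); print(o['clock'],o['tool_pos'],o['orientation'],o['joint_pos'].round(1),o['opening'])
I,p,d=coasters(); cv2.imwrite("pics/w1.png",p)
E
```

```text
1.35 [0.45015132 0.19322252 0.22647838] [-1.79998775e+02  9.90160943e-03 -4.76564331e+00] [ 46.3   2.9 -22.   -0.  -65.1  39. ] 0.08010174852156715
slate circ 0.262 -0.0612 0.2097 ell [ 0.2635 -0.0588] [0.1502 0.1824] px [493.23699422 308.39691715]
slate circ 0.1553 0.2157 0.7616 ell [0.2231 0.2426] [0.2487 0.7617] px [220.21346963 362.79194227]
slate circ 0.5428 0.3012 0.0871 ell [0.5486 0.2983] [0.0714 0.0854] px [162.80048662  89.7323601 ]
wood circ 0.1799 0.066 0.4267 ell [ 0.1801 -0.1149] [0.0284 0.8103] px [396.44219653 363.63583815]
wood circ 0.5248 0.0835 0.089 ell [0.5248 0.0836] [0.0875 0.0877] px [380.06746032  91.54365079]
```

View pics/w1.png

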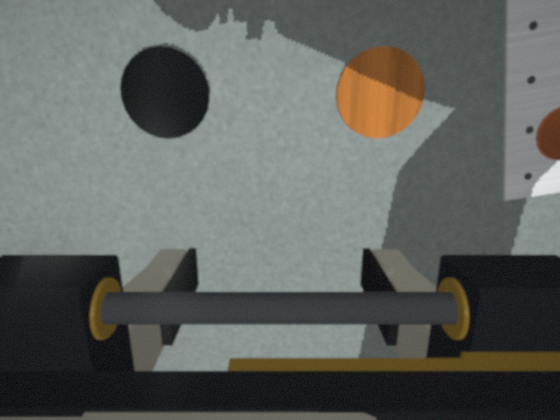

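Slate is at px (163,90) and wood at (380,92); both agree with the top view to within about 2 mm. Next, one near look over the sheet.

Emit:
{"method": "step_arm", "body": {
  "moves": [
    [[-0.5, -3.84, 0, 0, 7], [-0.5, -3.84, 0, 0, 7], [-0.5, -3.84, 0, 0, 7], [-0.5, -3.84, 0, 0, 7], [-0.5, -3.84, 0, 0, 7], [-0.5, -3.84, 0, 0, 7], [-0.5, -3.84, 0, 0, 7], [-0.5, -3.84, 0, 0, 7], [-0.5, -3.84, 0, 0, 7], [-0.5, -3.84, 0, 0, 7]]
  ]
}}

```text
clock: 2.4
tool_pos: [0.4001, -0.1896, 0.2268]
orientation: [-180.0, -0.0, -4.4]
force: [1.3, 1.4, 1.0]
opening: 0.07
gripper_force: 0.0
```

Emit:
{"method": "step_arm", "body": {
  "moves": [
    [[0, 0, 0, 0, 7], [0, 0, 0, 0, 7]]
  ]
}}

```text
clock: 2.6
tool_pos: [0.4, -0.1892, 0.2263]
orientation: [-180.0, 0.0, -4.6]
force: [0.5, 0.0, -0.3]
opening: 0.0699
gripper_force: 0.0
```

```bash
cat >> h.py <<'E'
OB={'mould':(.4724,-.1052,.051),'berry':(.4946,-.3082,.061),'choc':(.6014,-.2913,.061),'gold':(.4877,-.2117,.061),'shaker':(.5914,-.1957,.071)}
def near(OB,cam="wrist",band=.012):
    I=info(cam); p,d=viewer.snapshot(cam); C=cloud(I,d).reshape(-1,3); C=C[d.reshape(-1)>0]
    for k,(x,y,z) in OB.items():
        s=C[(np.hypot(C[:,0]-x,C[:,1]-y)<.045)&(abs(C[:,2]-z)<band)]
        if len(s)<30: print(k,'few',len(s)); continue
        (a,b),r=cv2.minEnclosingCircle(s[:,:2].astype(np.float32))
        print(k,'circ',round(a,4),round(b,4),'dia',round(2*r,4),'top',np.percentile(s[:,2],95).round(4),'n',len(s))
    return I,p,d
E
python3 - <<'E'
from h import *
o=ctrl.get_obs(); print(o['clock'],o['tool_pos'],o['orientation'],o['opening'])
near(OB)
E
```

```text
2.6 [ 0.39999342 -0.18917446  0.22632355] [-1.79991941e+02  2.68398205e-02 -4.61009516e+00] 0.06985815425121801
mould circ 0.469 -0.1082 dia 0.0522 top 0.052 n 2632
berry circ 0.4927 -0.3105 dia 0.0548 top 0.0615 n 3145
choc few 0
gold circ 0.4858 -0.2137 dia 0.0546 top 0.0615 n 3029
shaker few 0
```

Emit:
{"method": "step_arm", "body": {
  "moves": [
    [[2.37, 2.8, 0, 0, 7], [2.37, 2.8, 0, 0, 7], [2.36, 2.7, 0, 0, 7], [0, 0, -4, 0, 7], [0, 0, -4, 0, 7], [0, 0, -4, 0, 7], [0, 0, -3, 0, 7], [0, 0, -3, 0, 7], [0, 0, -2, 0, 7], [0, 0, -1, 0, 7]]
  ]
}}

```text
clock: 3.65
tool_pos: [0.4701, -0.1048, 0.0149]
orientation: [180.0, 0.1, -4.4]
force: [0.0, -0.5, 0.2]
opening: 0.07
gripper_force: 0.0
```

Emit:
{"method": "step_arm", "body": {
  "moves": [
    [[0, 0, 0, 0, 7], [0, 0, 0, 0, 6], [0, 0, 0, 0, 5], [0, 0, 0, 0, 4.5], [0, 0, 0, 0, 4.5], [0, 0, 0, 0, 4.5], [0, 0, 0, 0, 4.5]]
  ]
}}

```text
clock: 4.35
tool_pos: [0.4717, -0.1063, 0.0177]
orientation: [-180.0, -0.1, -4.6]
force: [-1.3, 3.1, 6.6]
opening: 0.053
gripper_force: 30.0
```

Emit:
{"method": "step_arm", "body": {
  "moves": [
    [[0, 0, 2, 0, 4.5], [0, 0, 4, 0, 4.5], [0, 0, 4, 0, 4.5], [0.7, 3.3, 0, 0, 4.5], [0.7, 3.3, 0, 0, 4.5], [0.7, 3.3, 0, 0, 4.5], [0.7, 3.3, 0, 0, 4.5], [0.7, 3.3, 0, 0, 4.5], [0.7, 3.3, 0, 0, 4.5], [0.7, 3.3, 0, 0, 4.5]]
  ]
}}

```text
clock: 5.35
tool_pos: [0.5198, 0.1257, 0.1169]
orientation: [-180.0, -0.0, -4.6]
force: [0.4, -0.7, -0.3]
opening: 0.0527
gripper_force: 30.0
```

Emit:
{"method": "step_arm", "body": {
  "moves": [
    [[0.7, 3.3, 0, 0, 4.5], [0.7, 3.6, 0, 0, 4.5], [0, 0, -3, 0, 4.5], [0, 0, -3, 0, 4.5], [0, 0, -2, 0, 4.5], [0, 0, -1, 0, 4.5], [0, 0, -0.7, 0, 4.5], [0, 0, -0.5, 0, 4.5], [0, 0, -0.3, 0, 4.5], [0, 0, 0, 0, 4.5]]
  ]
}}

```text
clock: 6.35
tool_pos: [0.5342, 0.1937, 0.012]
orientation: [-180.0, -0.0, -4.6]
force: [-0.4, 0.3, -1.7]
opening: 0.0522
gripper_force: 30.0
```

Emit:
{"method": "step_arm", "body": {
  "moves": [
    [[0, 0, -0.1, 0, 4.5], [0, 0, 0, 0, 4.5]]
  ]
}}

```text
clock: 6.55
tool_pos: [0.5342, 0.1938, 0.0117]
orientation: [-180.0, -0.1, -4.6]
force: [-2.3, -0.7, 4.0]
opening: 0.0525
gripper_force: 30.0
```

Emit:
{"method": "step_arm", "body": {
  "moves": [
    [[0, 0, 0, 0, 5.6], [0, 0, 0, 0, 6.6], [0, 0, 0, 0, 7], [0, 0, 1.5, 0, 7], [0, 0, 4, 0, 7], [0, 0, 4, 0, 7], [-4, 0, 3, 0, 7], [-4, 0, 3, 0, 7], [-2, 0, 2.5, 0, 7], [0, 0, 0, 0, 7]]
  ]
}}

```text
clock: 7.55
tool_pos: [0.4333, 0.1944, 0.1946]
orientation: [-179.7, -0.3, -4.5]
force: [-0.0, 0.6, 0.6]
opening: 0.07
gripper_force: 0.0
```

Emit:
{"method": "step_arm", "body": {
  "moves": [
    [[0, 0, 0, 0, 7], [0, 0, 0, 0, 7]]
  ]
}}

```text
clock: 7.75
tool_pos: [0.4338, 0.1933, 0.1899]
orientation: [180.0, 0.0, -4.6]
force: [-0.4, 0.2, 0.2]
opening: 0.0698
gripper_force: 0.0
```

```bash
python3 - <<'E'
from h import *
o=ctrl.get_obs(); print(o['clock'],o['tool_pos'],o['orientation'],o['opening'])
I,p,d=near({'mould':(.534,.193,.045)}); coasters(); cv2.imwrite("pics/w2.png",p)
E
```

```text
7.75 [0.43375323 0.19334888 0.18992889] [ 1.79967940e+02  3.95268788e-02 -4.58321646e+00] 0.06981860104815589
mould circ 0.5314 0.1928 dia 0.0519 top 0.046 n 3377
slate circ 0.1487 0.2137 0.6846 ell [0.231 0.225] [0.2215 0.6744] px [231.64418317 365.93069307]
slate circ 0.2728 -0.0288 0.2058 ell [ 0.274  -0.0254] [0.1319 0.1915] px [481.48398577 310.77935943]
slate circ 0.5427 0.3011 0.0878 ell [0.5479 0.3011] [0.0747 0.09  ] px [150.61516854  73.58707865]
wood circ 0.199 0.0898 0.4125 ell [ 0.1967 -0.1051] [0.0262 0.8231] px [385.13161465 363.53052917]
wood circ 0.5333 0.1939 0.0588 ell [0.5336 0.1938] [0.055 0.058] px [268.52150538  72.96236559]
wood circ 0.5247 0.0835 0.0891 ell [0.5247 0.0836] [0.0875 0.088 ] px [391.3951049   71.64335664]
```

View pics/w2.png

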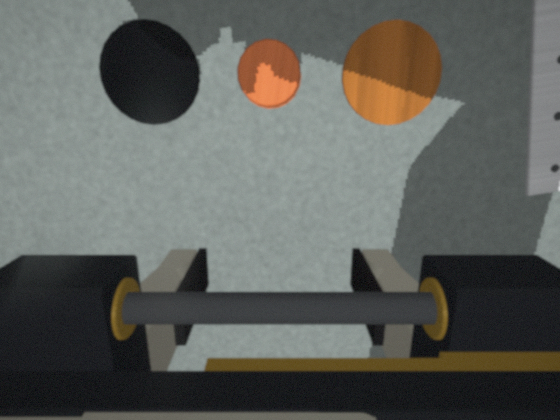

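The mould stands upright at px (268,73), between the slate (150,73) and the wood (391,72). I check the centring from the top camera too.

```bash
python3 - <<'E'
from h import *
p,d=viewer.snapshot("top"); cv2.imwrite("pics/t2.png",p); I=info("top"); C=cloud(I,d)
s=C[(np.hypot(C[...,0]-.534,C[...,1]-.193)<.04)&(C[...,2]>.033)&(C[...,2]<.06)]; print(len(s),cv2.minEnclosingCircle(s[:,:2].astype(np.float32)))
# coasters by depth 3..12 mm
for k,(x,y) in {'slate':(.5435,.3032),'wood':(.526,.085)}.items():
    s=C[(np.hypot(C[...,0]-x,C[...,1]-y)<.06)&(C[...,2]>.0035)&(C[...,2]<.012)]; print(k,len(s),s.mean(0),cv2.minEnclosingCircle(s[:,:2].astype(np.float32)))
# same with wrist
I=info("wrist"); _,d=viewer.snapshot("wrist"); C=cloud(I,d); C=C[d>0]
for k,(x,y) in {'slate':(.5435,.3012),'wood':(.525,.0835)}.items():
    s=C[(np.hypot(C[...,0]-x,C[...,1]-y)<.06)&(C[...,2]>.0035)&(C[...,2]<.012)]; print(k,len(s),s.mean(0),cv2.minEnclosingCircle(s[:,:2].astype(np.float32)))
s=C[(np.hypot(C[...,0]-.534,C[...,1]-.193)<.04)&(C[...,2]>.042)&(C[...,2]<.06)]; print(len(s),s.mean(0),cv2.minEnclosingCircle(s[:,:2].astype(np.float32)))
E
```

```text
280 ((0.5343629717826843, 0.19423653185367584), 0.026430727913975716)
slate 652 [0.54485123 0.30368072 0.00683039] ((0.5432690978050232, 0.3032594919204712), 0.05971614271402359)
wood 656 [0.52600377 0.08422236 0.00669178] ((0.52571040391922, 0.08501625061035156), 0.059791263192892075)
slate 8221 [0.54362545 0.30130984 0.00584964] ((0.54244065284729, 0.30202749371528625), 0.045394789427518845)
wood 8160 [0.52575834 0.08285478 0.00565292] ((0.5243501663208008, 0.08274862170219421), 0.04520273581147194)
3374 [0.53201171 0.19282621 0.04466826] ((0.531552791595459, 0.19290007650852203), 0.025749025866389275)
```

Emit:
{"method": "step_arm", "body": {
  "moves": [
    [[0.55, -4.6, 0, 0, 7.4], [0.55, -4.6, 0, 0, 7.4], [0.55, -4.6, 0, 0, 7.4], [0.55, -4.6, 0, 0, 7.4], [0.55, -4.6, 0, 0, 7.4], [0.55, -4.6, 0, 0, 7.4], [0.55, -4.6, 0, 0, 7.4], [0.55, -4.6, 0, 0, 7.4], [0.55, -4.6, 0, 0, 7.4], [0.55, -4.6, 0, 0, 7.4]]
  ]
}}

```text
clock: 8.95
tool_pos: [0.4886, -0.2689, 0.1897]
orientation: [-180.0, 0.1, -4.6]
force: [1.5, -0.2, 0.7]
opening: 0.0739
gripper_force: 0.0
```

Emit:
{"method": "step_arm", "body": {
  "moves": [
    [[0.5, -4.2, 0, 0, 7.4], [0, 0, 0, 0, 7.4], [0, 0, -4, 0, 7.4], [0, 0, -4, 0, 7.4], [0, 0, -3, 0, 7.4]]
  ]
}}

```text
clock: 9.45
tool_pos: [0.4925, -0.3083, 0.0776]
orientation: [-180.0, 0.2, -4.6]
force: [0.5, 0.1, -0.2]
opening: 0.074
gripper_force: 0.0
```

Emit:
{"method": "step_arm", "body": {
  "moves": [
    [[0, 0, -3, 0, 7.4], [0, 0, -2, 0, 7.4], [0, 0, -1.7, 0, 7.4], [0, 0, 0, 0, 7.4], [0, 0, 0, 0, 6.4], [0, 0, 0, 0, 5.4], [0, 0, 0, 0, 4.7], [0, 0, 0, 0, 4.7], [0, 0, 0, 0, 4.7], [0, 0, 0, 0, 4.7]]
  ]
}}

```text
clock: 10.45
tool_pos: [0.4944, -0.3087, 0.0146]
orientation: [180.0, -0.1, -4.6]
force: [-0.7, 0.6, 6.6]
opening: 0.0515
gripper_force: 30.0
```

Emit:
{"method": "step_arm", "body": {
  "moves": [
    [[0, 0, 2, 0, 4.7], [0, 0, 4, 0, 4.7], [0, 0, 4, 0, 4.7], [0, 0, 2, 0, 4.7], [0.36, 4.3, 0, 0, 4.7], [0.36, 4.3, 0, 0, 4.7], [0.36, 4.3, 0, 0, 4.7], [0.36, 4.3, 0, 0, 4.7], [0.36, 4.3, 0, 0, 4.7], [0.36, 4.3, 0, 0, 4.7]]
  ]
}}

```text
clock: 11.45
tool_pos: [0.5151, -0.0488, 0.1338]
orientation: [-180.0, -0.0, -4.6]
force: [1.3, 0.2, -1.2]
opening: 0.0517
gripper_force: 30.0
```

Emit:
{"method": "step_arm", "body": {
  "moves": [
    [[0.36, 4.3, 0, 0, 4.7], [0.36, 4.3, 0, 0, 4.7], [0.36, 4.3, 0, 0, 4.7], [0.36, 4.3, 0, 0, 4.7], [0.36, 4.3, 0, 0, 4.7], [0.04, 3.0, 0, 0, 4.7], [0, 0, 0, 0, 4.7], [0, 0, -3, 0, 4.7], [0, 0, -2, 0, 4.7], [0, 0, -2, 0, 4.7]]
  ]
}}

```text
clock: 12.45
tool_pos: [0.5333, 0.194, 0.0627]
orientation: [180.0, 0.0, -4.6]
force: [-0.0, -0.6, -0.6]
opening: 0.0516
gripper_force: 30.0
```

Emit:
{"method": "step_arm", "body": {
  "moves": [
    [[0, 0, -0.7, 0, 4.7], [0, 0, -0.3, 0, 4.7], [0, 0, 0, 0, 4.7], [0, 0, 0, 0, 4.7]]
  ]
}}

```text
clock: 12.85
tool_pos: [0.5343, 0.1946, 0.0544]
orientation: [-179.9, -0.1, -4.6]
force: [0.4, 0.8, -1.9]
opening: 0.0513
gripper_force: 30.0
```

Emit:
{"method": "step_arm", "body": {
  "moves": [
    [[0, 0, -0.1, 0, 4.7], [0, 0, 0, 0, 4.7]]
  ]
}}

```text
clock: 13.05
tool_pos: [0.5344, 0.1947, 0.0536]
orientation: [-180.0, -0.1, -4.6]
force: [-0.5, 0.3, 4.7]
opening: 0.0517
gripper_force: 30.0
```

Emit:
{"method": "step_arm", "body": {
  "moves": [
    [[0, 0, 0, 0, 5.4], [0, 0, 0, 0, 6], [0, 0, 0, 0, 6.8], [0, 0, 0, 0, 7], [0, 0, 2, 0, 7], [0, 0, 4, 0, 7], [0, 0, 4, 0, 7], [-4, 0, 3, 0, 7], [-4, 0, 1, 0, 7], [-2, 0, 0, 0, 7]]
  ]
}}

```text
clock: 14.05
tool_pos: [0.4324, 0.1946, 0.1945]
orientation: [-179.8, -0.1, -4.6]
force: [1.2, -0.4, -0.4]
opening: 0.07
gripper_force: 0.0
```

Emit:
{"method": "step_arm", "body": {
  "moves": [
    [[0, 0, 0, 0, 7], [0, 0, 0, 0, 7]]
  ]
}}

```text
clock: 14.25
tool_pos: [0.4338, 0.1948, 0.1931]
orientation: [-179.9, -0.1, -4.5]
force: [1.6, 0.4, -0.3]
opening: 0.0698
gripper_force: 0.0
```

```bash
python3 - <<'E'
from h import *
o=ctrl.get_obs(); print(o['clock'],o['tool_pos'],o['orientation'],o['opening'])
I,p,d=near({'berry':(.534,.193,.1)}); near({'berry':(.534,.193,.1)},"top"); cv2.imwrite("pics/w3.png",p)
# mould wall seen: points 10..40 mm; berry wall 55..80mm
C=cloud(I,d)[d>0]
for a,b in((.01,.04),(.05,.08),(.09,.106)):
    s=C[(np.hypot(C[:,0]-.534,C[:,1]-.193)<.04)&(C[:,2]>a)&(C[:,2]<b)]; print(a,len(s),s.min(0) if len(s) else 0,s.max(0) if len(s) else 0)
E
```

```text
14.25 [0.43376289 0.19477169 0.19305841] [-1.79946115e+02 -5.04513459e-02 -4.50923602e+00] 0.06980465009651014
berry circ 0.5327 0.1937 dia 0.0548 top 0.1005 n 5157
berry circ 0.5348 0.1953 dia 0.0542 top 0.1031 n 306
0.01 0 0 0
0.05 0 0 0
0.09 4940 [0.50628935 0.16738108 0.09000053] [0.55908694 0.22013548 0.10265297]
```

View pics/w3.png

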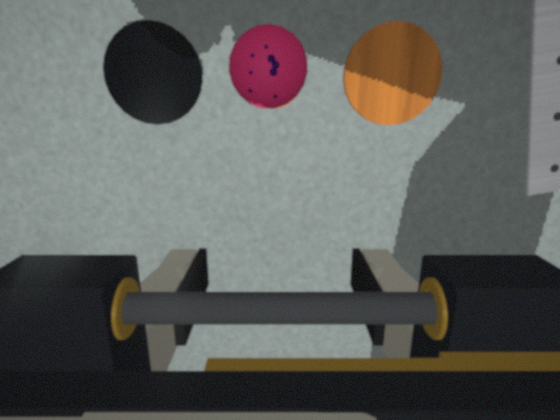

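The berry sits level on the mould at px (268,66), with its top at 0.101 m, centred within about 1 mm. Next is the chocolate muffin, with the gripper turned a quarter turn to clear the berry.

Emit:
{"method": "step_arm", "body": {
  "moves": [
    [[1.4, -4.05, 0, -0.143, 7.4], [1.4, -4.05, 0, -0.143, 7.4], [1.4, -4.05, 0, -0.143, 7.4], [1.4, -4.05, 0, -0.143, 7.4], [1.4, -4.05, 0, -0.143, 7.4], [1.4, -4.05, 0, -0.143, 7.4], [1.4, -4.05, 0, -0.143, 7.4], [1.4, -4.05, 0, -0.143, 7.4], [1.4, -4.05, 0, -0.143, 7.4], [1.4, -4.05, 0, -0.143, 7.4]]
  ]
}}

```text
clock: 15.35
tool_pos: [0.5745, -0.2132, 0.1914]
orientation: [179.9, 0.0, -86.9]
force: [0.7, 0.8, 0.1]
opening: 0.0743
gripper_force: 0.0
```

Emit:
{"method": "step_arm", "body": {
  "moves": [
    [[1.4, -4.05, 0, -0.141, 7.4], [1.3, -4.05, 0, 0, 7.4], [0, 0, 0, 0, 7.4], [0, 0, -4, 0, 7.4], [0, 0, -4, 0, 7.4], [0, 0, -3, 0, 7.4], [0, 0, 0, 0, 7.4]]
  ]
}}

```text
clock: 16.05
tool_pos: [0.5974, -0.291, 0.0766]
orientation: [179.4, 0.1, -94.7]
force: [-0.9, -0.2, -1.6]
opening: 0.0741
gripper_force: 0.0
```

Emit:
{"method": "step_arm", "body": {
  "moves": [
    [[0, 0, 0, 0, 7.4], [0, 0, -2, 0, 7.4], [0, 0, -2, 0, 7.4], [0, 0, -1.6, 0, 7.4], [0, 0, -1.3, 0, 7.4], [0, 0, 0, 0, 6.4], [0, 0, 0, 0, 5.4], [0, 0, 0, 0, 4.7], [0, 0, 0, 0, 4.7], [0, 0, 0, 0, 4.7]]
  ]
}}

```text
clock: 17.05
tool_pos: [0.6017, -0.2917, 0.0149]
orientation: [-179.9, -0.0, -94.6]
force: [-0.4, 0.6, 6.7]
opening: 0.0513
gripper_force: 30.0
```

Emit:
{"method": "step_arm", "body": {
  "moves": [
    [[0, 0, 0, 0, 4.7]]
  ]
}}

```text
clock: 17.15
tool_pos: [0.6017, -0.2917, 0.0149]
orientation: [-179.9, -0.0, -94.6]
force: [-1.0, 0.8, 6.0]
opening: 0.0517
gripper_force: 30.0
```

Emit:
{"method": "step_arm", "body": {
  "moves": [
    [[0, 0, 2, 0, 4.7], [0, 0, 4, 0, 4.7], [0, 0, 4, 0, 4.7], [0, 0, 4, 0, 4.7], [0, 0, 4, 0, 4.7], [-0.4, 4.2, 0, 0, 4.7], [-0.4, 4.2, 0, 0, 4.7], [-0.4, 4.2, 0, 0, 4.7], [-0.4, 4.2, 0, 0, 4.7], [-0.4, 4.2, 0, 0, 4.7]]
  ]
}}

```text
clock: 18.15
tool_pos: [0.5802, -0.08, 0.1937]
orientation: [-180.0, 0.0, -94.6]
force: [0.8, 0.4, -0.9]
opening: 0.0512
gripper_force: 30.0
```

Emit:
{"method": "step_arm", "body": {
  "moves": [
    [[-0.4, 4.2, 0, 0, 4.7], [-0.4, 4.2, 0, 0, 4.7], [-0.4, 4.2, 0, 0, 4.7], [-0.4, 4.2, 0, 0, 4.7], [-0.4, 4.2, 0, 0, 4.7], [-0.4, 4.2, 0, 0, 4.7], [-0.4, 4.2, 0, 0, 4.7], [-0.4, 4.2, 0, 0, 4.7], [-0.6, 4.85, 0, 0, 4.7], [0, 0, 0, 0, 4.7]]
  ]
}}

```text
clock: 19.15
tool_pos: [0.5421, 0.3079, 0.1932]
orientation: [-180.0, 0.0, -94.4]
force: [-0.2, -1.4, -1.5]
opening: 0.0511
gripper_force: 30.0
```

Emit:
{"method": "step_arm", "body": {
  "moves": [
    [[0, 0, 0, 0, 4.7]]
  ]
}}

```text
clock: 19.25
tool_pos: [0.5421, 0.3041, 0.1931]
orientation: [180.0, -0.0, -94.5]
force: [0.6, 0.0, -0.7]
opening: 0.0513
gripper_force: 30.0
```

Emit:
{"method": "step_arm", "body": {
  "moves": [
    [[0, 0, -4, 0, 4.7], [0, 0, -4, 0, 4.7], [0, 0, -4, 0, 4.7], [0, 0, -2.5, 0, 4.7], [0, 0, -1.5, 0, 4.7], [0, 0, -1, 0, 4.7], [0, 0, -0.6, 0, 4.7], [0, 0, -0.3, 0, 4.7], [0, 0, 0, 0, 4.7], [0, 0, 0, 0, 4.7]]
  ]
}}

```text
clock: 20.25
tool_pos: [0.5433, 0.3034, 0.0155]
orientation: [-179.9, 0.1, -94.6]
force: [-0.1, 0.7, -0.5]
opening: 0.0514
gripper_force: 30.0
```

Emit:
{"method": "step_arm", "body": {
  "moves": [
    [[0, 0, -0.1, 0, 4.7], [0, 0, 0, 0, 4.7]]
  ]
}}

```text
clock: 20.45
tool_pos: [0.5433, 0.3035, 0.0149]
orientation: [-179.9, 0.1, -94.6]
force: [-2.1, -0.5, 5.3]
opening: 0.0512
gripper_force: 30.0
```

Emit:
{"method": "step_arm", "body": {
  "moves": [
    [[0, 0, 0, 0, 5.4], [0, 0, 0, 0, 6], [0, 0, 0, 0, 6.8], [0, 0, 0, 0, 7.2], [0, 0, 2, 0, 7.4], [0, 0, 4, 0, 7.4], [0, 0, 4, 0, 7.4], [0, 0, 4, 0, 7.4], [0, 0, 4, 0, 7.4], [-0.4, -4.3, 0, 0, 7.4]]
  ]
}}

```text
clock: 21.45
tool_pos: [0.5423, 0.2644, 0.1995]
orientation: [-179.5, 0.4, -94.3]
force: [0.4, 0.6, 0.3]
opening: 0.0738
gripper_force: 0.0
```

Emit:
{"method": "step_arm", "body": {
  "moves": [
    [[-0.5, -4.3, 0, 0, 7.4], [-0.5, -4.3, 0, 0, 7.4], [-0.5, -4.3, 0, 0, 7.4], [-0.5, -4.3, 0, 0, 7.4], [-0.5, -4.3, 0, 0, 7.4], [-0.5, -4.3, 0, 0, 7.4], [-0.5, -4.3, 0, 0, 7.4], [-0.5, -4.3, 0, 0, 7.4], [-0.5, -4.3, 0, 0, 7.4], [-0.5, -4.3, 0, 0, 7.4]]
  ]
}}

```text
clock: 22.45
tool_pos: [0.4883, -0.1717, 0.1938]
orientation: [-180.0, 0.0, -94.6]
force: [1.1, -0.4, 0.1]
opening: 0.0738
gripper_force: 0.0
```

Emit:
{"method": "step_arm", "body": {
  "moves": [
    [[-0.2, -4.2, 0, 0, 7.4], [0, 0, 0, 0, 7.4], [0, 0, -4, 0, 7.4], [0, 0, -4, 0, 7.4], [0, 0, -3, 0, 7.4], [0, 0, 0, 0, 7.4], [0, 0, 0, 0, 7.4]]
  ]
}}

```text
clock: 23.15
tool_pos: [0.4871, -0.2119, 0.084]
orientation: [180.0, -0.0, -94.5]
force: [0.4, -1.0, 0.6]
opening: 0.0741
gripper_force: 0.0
```

```bash
python3 - <<'E'
from h import *
I,p,d=near({'choc':(.543,.3025,.062),'berry':(.534,.193,.1)},"top"); cv2.imwrite("pics/t4.png",p[100:330,120:460])
E
```

```text
choc circ 0.5448 0.3019 dia 0.0547 top 0.0648 n 288
berry circ 0.5348 0.1953 dia 0.0546 top 0.1044 n 313
```

View pics/t4.png

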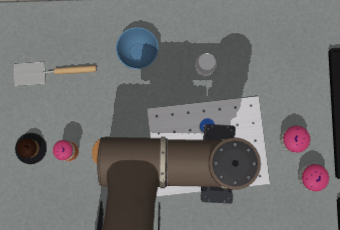

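The chocolate muffin is on the slate at crop (31,148), and the berry still stands on the mould at (64,150). Now I take the golden muffin.

Emit:
{"method": "step_arm", "body": {
  "moves": [
    [[0, 0, -3, 0, 7.4], [0, 0, -2, 0, 7.4], [0, 0, -1.3, 0, 7.4], [0, 0, -0.7, 0, 7.4], [0, 0, 0, 0, 7.4], [0, 0, 0, 0, 6.4], [0, 0, 0, 0, 5.4], [0, 0, 0, 0, 4.7], [0, 0, 0, 0, 4.7], [0, 0, 0, 0, 4.7]]
  ]
}}

```text
clock: 24.2
tool_pos: [0.4872, -0.212, 0.0142]
orientation: [-179.9, -0.0, -94.6]
force: [-1.3, 0.8, 4.9]
opening: 0.0515
gripper_force: 30.0
```

Emit:
{"method": "step_arm", "body": {
  "moves": [
    [[0, 0, 0, 0, 4.7], [0, 0, 2, 0, 4.7], [0, 0, 4, 0, 4.7], [0, 0, 4, 0, 4.7], [0, 0, 2, 0, 4.7], [0.55, 4.2, 0, 0, 4.7], [0.55, 4.2, 0, 0, 4.7], [0.55, 4.2, 0, 0, 4.7], [0.55, 4.2, 0, 0, 4.7], [0.55, 4.2, 0, 0, 4.7]]
  ]
}}

```text
clock: 25.2
tool_pos: [0.5141, -0.0004, 0.1337]
orientation: [-180.0, 0.0, -94.6]
force: [1.0, -0.1, -0.3]
opening: 0.0512
gripper_force: 30.0
```

Emit:
{"method": "step_arm", "body": {
  "moves": [
    [[0.55, 4.2, 0, 0, 4.7], [0.55, 4.4, 0, 0, 4.7], [0, 0, 0, 0, 4.7], [0, 0, 0, 0, 4.7]]
  ]
}}

```text
clock: 25.6
tool_pos: [0.5249, 0.085, 0.1332]
orientation: [180.0, -0.0, -94.5]
force: [-0.2, 0.2, -0.5]
opening: 0.0513
gripper_force: 30.0
```

Emit:
{"method": "step_arm", "body": {
  "moves": [
    [[0, 0, -4, 0, 4.7], [0, 0, -3, 0, 4.7], [0, 0, -2, 0, 4.7], [0, 0, -1.5, 0, 4.7], [0, 0, -0.9, 0, 4.7], [0, 0, -0.4, 0, 4.7], [0, 0, 0, 0, 4.7], [0, 0, -0.1, 0, 4.7], [0, 0, 0, 0, 4.7], [0, 0, 0, 0, 4.7]]
  ]
}}

```text
clock: 26.6
tool_pos: [0.5256, 0.0842, 0.0152]
orientation: [-179.9, 0.0, -94.6]
force: [-0.1, -0.6, -0.2]
opening: 0.051
gripper_force: 30.0
```

Emit:
{"method": "step_arm", "body": {
  "moves": [
    [[0, 0, -0.1, 0, 4.7], [0, 0, 0, 0, 4.7]]
  ]
}}

```text
clock: 26.8
tool_pos: [0.5256, 0.0842, 0.0142]
orientation: [-180.0, 0.0, -94.6]
force: [-2.2, -0.1, 5.4]
opening: 0.0513
gripper_force: 30.0
```

Emit:
{"method": "step_arm", "body": {
  "moves": [
    [[0, 0, 0, 0, 5.4], [0, 0, 0, 0, 6], [0, 0, 0, 0, 6.8], [0, 0, 0, 0, 7.2], [0, 0, 2, 0, 7.2], [0, 0, 4, 0, 7.2], [0, 0, 4, 0, 7.2], [0, 0, 4, 0, 7.2], [0, 0, 4, 0, 7.2], [0, 0, 0, 0, 7]]
  ]
}}

```text
clock: 27.8
tool_pos: [0.5283, 0.085, 0.1996]
orientation: [-179.5, 0.2, -94.5]
force: [0.7, 0.5, 0.5]
opening: 0.0703
gripper_force: 0.0
```

Emit:
{"method": "step_arm", "body": {
  "moves": [
    [[0.6, -2.55, 0, 0.143, 7], [0.6, -2.55, 0, 0.143, 7], [0.6, -2.55, 0, 0.143, 7], [0.6, -2.55, 0, 0.143, 7], [0.6, -2.55, 0, 0.143, 7], [0.6, -2.55, 0, 0.143, 7], [0.6, -2.55, 0, 0.143, 7], [0.6, -2.55, 0, 0.143, 7], [0.6, -2.55, 0, 0.143, 7], [0.6, -2.55, 0, 0.143, 7]]
  ]
}}

```text
clock: 28.8
tool_pos: [0.5852, -0.1721, 0.1929]
orientation: [180.0, 0.0, -12.3]
force: [0.1, -0.3, 0.5]
opening: 0.0698
gripper_force: 0.0
```

Emit:
{"method": "step_arm", "body": {
  "moves": [
    [[0.55, -2.45, 0, 0.141, 7], [0, 0, 0, 0, 7], [0, 0, -4, 0, 7], [0, 0, -3, 0, 7], [0, 0, 0, 0, 7], [0, 0, 0, 0, 7]]
  ]
}}

```text
clock: 29.4
tool_pos: [0.5908, -0.1954, 0.1237]
orientation: [180.0, 0.1, -4.6]
force: [-0.5, 0.8, 0.8]
opening: 0.0699
gripper_force: 0.0
```

```bash
python3 - <<'E'
from h import *
o=ctrl.get_obs(); print(o['clock'],o['tool_pos'],o['orientation'],o['opening'])
I,p,d=near({'choc':(.543,.3025,.062),'berry':(.534,.193,.1),'gold':(.5255,.084,.062)},"top")
E
```

```text
29.4 [ 0.59076957 -0.19537079  0.12369716] [ 1.79966592e+02  6.50151900e-02 -4.59252196e+00] 0.06988850310982309
choc circ 0.5441 0.3021 dia 0.0542 top 0.065 n 287
berry circ 0.5344 0.1951 dia 0.0539 top 0.1034 n 313
gold few 0
```

Emit:
{"method": "step_arm", "body": {
  "moves": [
    [[0, 0, -3, 0, 7], [0, 0, -2.5, 0, 7], [0, 0, -1.8, 0, 7], [0, 0, -1, 0, 7], [0, 0, 0, 0, 7], [0, 0, 0, 0, 6], [0, 0, 0, 0, 5], [0, 0, 0, 0, 4], [0, 0, 0, 0, 3.4], [0, 0, 0, 0, 3.4]]
  ]
}}

```text
clock: 30.45
tool_pos: [0.5912, -0.1956, 0.0412]
orientation: [180.0, -0.1, -4.6]
force: [-0.4, -0.4, 3.0]
opening: 0.0396
gripper_force: 30.0
```

Emit:
{"method": "step_arm", "body": {
  "moves": [
    [[0, 0, 0, 0, 3.4], [0, 0, 0, 0, 3.4], [0, 0, 0, 0, 3.4]]
  ]
}}

```text
clock: 30.75
tool_pos: [0.5911, -0.1956, 0.0412]
orientation: [180.0, -0.0, -4.6]
force: [-1.0, 0.7, 4.5]
opening: 0.0395
gripper_force: 30.0
```

Emit:
{"method": "step_arm", "body": {
  "moves": [
    [[0, 0, 3, 0, 3.4], [0, 0, 4, 0, 3.4], [0, 0, 4, 0, 3.4], [0, 0, 4, 0, 3.4], [0.2, 4.2, 0, 0, 3.4], [0.2, 4.2, 0, 0, 3.4], [0.2, 4.2, 0, 0, 3.4], [0.2, 4.2, 0, 0, 3.4], [0.2, 4.2, 0, 0, 3.4], [0.2, 4.2, 0, 0, 3.4]]
  ]
}}

```text
clock: 31.75
tool_pos: [0.6022, 0.0582, 0.1901]
orientation: [-180.0, 0.1, -4.6]
force: [1.3, 0.5, -1.9]
opening: 0.0393
gripper_force: 30.0
```

Emit:
{"method": "step_arm", "body": {
  "moves": [
    [[0.2, 4.2, 0, 0, 3.4], [0.2, 4.2, 0, 0, 3.4], [0.03, 4.75, 0, 0, 3.4], [0, 0, 0, 0, 3.4], [0, 0, 0, 0, 3.4], [0, 0, -4, 0, 3.4], [0, 0, -4, 0, 3.4], [0, 0, 0, 0, 3.4], [0, 0, 0, 0, 3.4]]
  ]
}}

```text
clock: 32.65
tool_pos: [0.6072, 0.1868, 0.1108]
orientation: [179.9, 0.1, -4.6]
force: [0.5, 0.1, -0.4]
opening: 0.0394
gripper_force: 30.0
```

Emit:
{"method": "step_arm", "body": {
  "moves": [
    [[0, 0.1, -3, 0, 3.4], [0, 0, -2, 0, 3.4], [0, 0, -1.3, 0, 3.4], [0, 0, -0.7, 0, 3.4], [0, 0, -0.4, 0, 3.4], [0, 0, 0, 0, 3.4], [0, 0, 0, 0, 3.4]]
  ]
}}

```text
clock: 33.35
tool_pos: [0.6077, 0.1893, 0.0376]
orientation: [-180.0, -0.1, -4.6]
force: [0.3, 0.7, -1.6]
opening: 0.0393
gripper_force: 30.0
```

Emit:
{"method": "step_arm", "body": {
  "moves": [
    [[0, 0, -0.1, 0, 3.4], [0, 0, 0, 0, 3.4]]
  ]
}}

```text
clock: 33.55
tool_pos: [0.6073, 0.1891, 0.036]
orientation: [-180.0, -0.0, -4.6]
force: [-0.7, 0.1, -1.1]
opening: 0.0396
gripper_force: 30.0
```

Emit:
{"method": "step_arm", "body": {
  "moves": [
    [[0, 0, -0.1, 0, 3.4], [0, 0, 0, 0, 3.4]]
  ]
}}

```text
clock: 33.75
tool_pos: [0.6074, 0.1891, 0.0352]
orientation: [-180.0, -0.0, -4.6]
force: [-1.3, 0.3, 2.6]
opening: 0.0395
gripper_force: 30.0
```

Emit:
{"method": "step_arm", "body": {
  "moves": [
    [[0, 0, 0, 0, 4.1], [0, 0, 0, 0, 4.8], [0, 0, 0, 0, 5.6], [0, 0, 0, 0, 6], [0, 0, 1, 0, 6], [0, 0, 3, 0, 6], [0, 0, 4, 0, 6], [0, 0, 4, 0, 6], [0, 0, 4, 0, 6], [0, 0, 4, 0, 6]]
  ]
}}

```text
clock: 34.75
tool_pos: [0.6069, 0.1888, 0.2373]
orientation: [-180.0, -0.0, -4.6]
force: [0.5, 0.5, 0.6]
opening: 0.06
gripper_force: 0.0
```

Emit:
{"method": "step_arm", "body": {
  "moves": [
    [[-4, 0, 1, 0, 6], [-4, 0, 1, 0, 6], [-4, 0, 0, 0, 6], [-4, 0, 0, 0, 6], [-2, 0, 0, 0, 6], [0, 0, 0, 0, 6], [0, 0, 0, 0, 6]]
  ]
}}

```text
clock: 35.45
tool_pos: [0.4271, 0.1892, 0.2558]
orientation: [-179.9, -0.1, -4.5]
force: [0.1, 0.7, 0.8]
opening: 0.0599
gripper_force: 0.0
```

```bash
python3 - <<'E'
from h import *
o=ctrl.get_obs(); print(o['clock'],o['tool_pos'],o['orientation'])
T={'choc':(.543,.3025,.062),'berry':(.534,.193,.1),'gold':(.5255,.084,.062),'shaker':(.607,.189,.065)}
I,p,d=near(T); I2,q,d2=near(T,"top"); coasters()
r,_=viewer.snapshot("scene"); cv2.imwrite("pics/end.png",np.hstack([cv2.resize(p,(400,300)),cv2.resize(r[150:300,180:460],(400,300))]))
E
```

```text
35.45 [0.42708738 0.18924721 0.25577375] [-1.79905068e+02 -8.94739317e-02 -4.50729201e+00]
choc circ 0.5422 0.3006 dia 0.0541 top 0.0616 n 2618
berry circ 0.5327 0.1938 dia 0.0547 top 0.1006 n 3360
gold circ 0.525 0.0827 dia 0.054 top 0.0615 n 2593
shaker circ 0.5909 0.1891 dia 0.0262 top 0.0653 n 145
choc circ 0.5443 0.3023 dia 0.0542 top 0.0648 n 290
berry circ 0.5347 0.1951 dia 0.0543 top 0.1035 n 309
gold circ 0.5266 0.0838 dia 0.0547 top 0.0658 n 293
shaker circ 0.6078 0.1888 dia 0.0409 top 0.0693 n 177
slate circ 0.2233 -0.0598 0.2584 ell [ 0.2245 -0.0531] [0.1539 0.2499] px [470.16928447 311.08202443]
slate circ 0.0634 0.2167 0.8142 ell [0.1701 0.228 ] [0.2685 0.7824] px [234.14490943 368.3635228 ]
slate circ 0.5435 0.3006 0.0865 ell [0.5458 0.2975] [0.0708 0.079 ] px [177.26086957  60.75889328]
wood circ 0.1362 0.0841 0.5219 ell [ 0.1363 -0.0973] [0.0307 0.8948] px [372.87051282 363.35641026]
wood circ 0.539 0.1961 0.0705 ell [0.5394 0.1969] [0.0653 0.0687] px [263.35483871  66.35483871]
wood circ 0.5249 0.0836 0.089 ell [0.5247 0.0835] [0.0873 0.0877] px [369.40248963  70.95435685]
```

View pics/end.png

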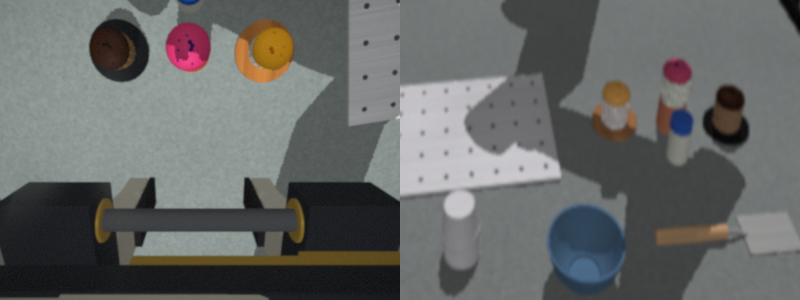

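The left panel shows choc, berry and gold in a row at (110,47), (189,46) and (272,48). The right panel shows the shaker upright behind the mould at (680,138). By the top camera everything is within about 2 mm of target and the gap is about 25 mm, so I hand in.

```bash
python3 -c "
from h import *
print(close_job())"
```

```text
the job is handed in; nothing more can be done
None
```

The display is laid out as asked and handed in at about 36 s: every piece stands upright within about 2 mm of its place by the top camera, with about 25 mm between mould and shaker.

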